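# Complete the microscope preparation kit tray in order of use

## Task

The four-lane kit tray already has the forceps in one end lane and the brush in the other. Lay the needle probe lengthwise in the inner lane beside the forceps and the flat-bladed spatula in the inner lane beside the brush, so the tray reads forceps, probe, spatula, brush. Set each one down on the tray floor between its ridges rather than dropping it (either way round will do), and leave the forceps in their lane.

Things in the scene. Friction and masses are not known exactly. Their poses are not given: they have to be found in the camera images.
- tray: Fixed aluminium tray, 240 (x) by 248 (y) mm. Origin: centre of its underside; z up. Floor surface at z = 3 mm. Four lanes run along x, 56 mm wide, 232 mm long inside, centre lines at y = -90, -30, +30, +90 mm. Ridges between them and side rims are 4 mm wide, top at z = 7 mm; end walls 4 mm thick, top at z = 12 mm. The forceps lie in one end lane (either), a small brush in the other.
- probe_mid (a point): Needle probe lying loose on the bench, roughly pointing away from the robot: 150 mm long, about 30 g, black handle 12 by 12 mm with a thin 4 mm steel needle. Point at mid-length, half-way up (6 mm above its underside); x along it to the needle tip, z up. Handle from x = -75 to +25 mm, needle on to +75. A row of similar tools (scoop with round bowl, white pen) lies about 100 mm apart.
- spatula_mid (a point): Flat spatula lying loose in the same row: 150 mm long, about 40 g, black handle 12 by 12 mm and a flat square-ended steel blade 22 mm wide, 42 mm long, 2 mm thick. Point at mid-length, half-way up (6 mm above its underside); x along it to the blade tip, z up. Handle from x = -75 to +25 mm, short neck and blade on to +75.
- forceps_mid (a point): Steel tweezer-like forceps, loose, about 150 mm long, 18 mm wide, 11 mm high, lying lengthwise in one end lane of the tray (tray y = -90 or +90 mm). Point at mid-length, 6 mm above the tray floor; x along them to the tips. Not to be handled.
There are look-alikes about, which are no part of the job. What is shaped like the part that bears probe_mid but blue, purple or red is not meant.

How it is judged (in metres and radians):
At the end, for the whole second after the job is handed in: Probe in the inner lane by the forceps, spatula in the inner lane by the brush: each within 22 mm of the lane's centre line, 41 mm of mid-tray along it and 17 degrees of its direction, mid-point under 13 mm above the tray's underside. Forceps flat in their lane, moved under 70 mm. All at rest (((y of forceps_mid in the frame of tray between -0.112 and -0.068 m and y of probe_mid in the frame of tray between -0.052 and -0.008 m and y of spatula_mid in the frame of tray between 0.008 and 0.052 m) or (y of forceps_mid in the frame of tray between 0.068 and 0.112 m and y of probe_mid in the frame of tray between 0.008 and 0.052 m and y of spatula_mid in the frame of tray between -0.052 and -0.008 m)) and x of probe_mid in the frame of tray between -0.041 and 0.041 m and z of probe_mid in the frame of tray between 0.004 and 0.013 m and angle between the x axis of each of probe_mid, spatula_mid and the x axis of tray, either way round below 0.3 rad and linear speed of each of probe, spatula, forceps below 0.02 m/s and x of spatula_mid in the frame of tray between -0.041 and 0.041 m and z of spatula_mid in the frame of tray between 0.004 and 0.013 m and z of forceps_mid in the frame of tray between 0.004 and 0.014 m and distance of forceps_mid from where it was at the start of the episode below 0.07 m); the robot touches nothing.
It fails at once if the probe is dropped or thrown: unheld more than 60 mm above the bench (height (world z) of probe_mid above 0.06 m and contact force between probe and the fingers below 0.05 N).
It fails at once if the spatula is dropped or thrown: unheld more than 60 mm above the bench (height (world z) of spatula_mid above 0.06 m and contact force between spatula and the fingers below 0.05 N).
It also fails if it takes over 54 s, if anything falls off the work surface, if the arm or the gripper's body presses on something with over 40 N, if the wrist force passes 120 N, or if a joint passes its speed limit or range.

## Robot

A 7-joint arm with a two-finger parallel gripper is mounted at the origin on the work surface. World frame = base frame: x ahead of the robot, y to its left, z up, the work surface at z = 0. Lengths are in mm, angles in rad, forces in N, time in s.
With the tool pointing down it reaches from about 400 to 875 mm from the base axis. Payload 4.4 kg.
Tool frame: the origin (TCP) lies on the centre line of the jaws, within the pads' length; the fingertips stand 25 mm ahead of it and the grasp point (between the pads) lies 6 mm ahead of it (ctrl.finger_overhang is the distance from the TCP to the fingertips, in mm); z points along the fingers, y is the line along which they close (so a half turn about z gives the same grasp; the last joint's range is limited). The gripper opens to 85 mm and grips with 20 to 120 N. Pads are 22 mm wide; open, the fingers measure 114 mm over their backs; the gripper's body (76 mm by 85 mm) begins 54 mm behind the grasp point. The pads swing forward as they close: fully open they stand 13 mm farther back than shut.
Start: joints at [-1.237, 0.628, 0.038, 1.517, -0.027, 0.996, -0.02], TCP at [252.98, 598.765, 223.913] pointing down, gripper open.
Joint ranges: [-3.06, 3.06], [-0.37, 2.12], [-1.25, 1.32], [0.18, 2.47], [-1.1, 4.24], [0.23, 1.98], [-2.94, 2.94]. Speed limits (rad/s): [2.57, 2.57, 3.14, 3.14, 3.14, 3.14, 3.14].

## Interface

Orientations are given as [roll, pitch, yaw] about the fixed x, y, z axes, in that order (R = Rz(yaw) Ry(pitch) Rx(roll)).
In Python, from cell import ctrl gives the robot as it stands. The module is installed in compiled form; this text tells all that it offers.
- The arm moves only by the tool play_rows, never from a script. Its argument "targets" is a list of rows, each a list of 5 numbers: the closure, from 0 (fully open) to 1 (shut), then the shift along the tool's x, y, z in cm, then the turn about the tool's z in degrees. In form: [[gripper, dx, dy, dz, spin], ...]. A call has 1 to 10 rows; each row is the pose to reach, as a shift and turn from the pose commanded when the call began, along the tool's axes at that moment; what a row does not reach only later rows make up. A row lasts 1/10 s, in which the tool goes at most 50 mm and 8.59 degrees, less where a joint would pass 70% of its speed; a pose out of reach is approached as far as the arm can. A call with a gripper value outside its range is refused whole. The fingers move at their own pace and stop on an object; the grip force is fixed at half the most. Time passes only in rows, so rows that repeat a pose let the fingers close. It gives the time, the measured TCP pose, the force, the opening and the grip force at its end, in the units of the state.
- ctrl.read_state(): the state, without advancing time (a new reading comes with each control period).
- ctrl.get_image(name): name is "side" or "top"; returns (picture, depth): 420x560x3 uint8, red, green, blue; 420x560 float32, mm along the optical axis (not along the pixel's ray), 0 where there is no reading.
- ctrl.calibration(name): a dict with "vfov" (degrees; the focal length in pixels is half the picture's height over the tangent of half this angle, whatever the lens; pixels are square), "cx", "cy" (the principal point, pixels), "k1" (the pictures are not rectified: a ray, as slopes to the right and down, at radius r is drawn at 1 + k1 r^2 times it, then the intrinsics apply), "extrinsics" (4x4, takes a point from camera to world coordinates). Camera axes: x right, y down, z forward; pixel columns grow to the right and rows downward; lengths in mm; the calibration is good to about 2 mm. A picture is of the moment at which its call begins. calibration takes no time and is no camera call.
- ctrl.finish_job(): hands the job in; it is judged then, once.
Trained networks look in the newest picture that a camera, given by its name, has taken for a name from the list of things; names that differ only in an ending like _2 or _b are one class to them, and where a whole thing is asked for, a point or a joint stands for the part that bears it (a point fixed in the world has none). Each returns a list of dicts, best first, with "confidence" (0 to 1); they miss things now and then, are a little off and sometimes report something else, mostly with a low value. They report only what shows in the picture. A call takes as long as a camera call. They do not tell look-alikes from the thing itself.
- ctrl.search_frame(camera, name): "bbox" ([left, top, right, bottom] in pixels, round what is visible of it).
- ctrl.trace(camera, name): "pixels" (420x560 bool, what is visible of it) and "bbox" ([left, top, right, bottom] in pixels, round what is visible of it).
The state is a dict: "clock": time; "qpos": joint angles; "qd": joint speeds; "tau": joint torques, N m; "eef_pos": TCP position; "tool_rot": TCP orientation; "force": force on the tool from outside, world axes, zero at the start; "torque": the same for the moment, N m; "width": finger opening in mm; "gripper_force": force on a finger pad.
Only numpy, scipy, OpenCV 4.12 (cv2) and the standard library are available. Lean on these libraries where they do the work, as an engineer would, in place of code of your own. Each camera call takes 0.05 s, during which the arm holds its last target. There are 200 camera calls.

## Working session

There is one attempt and no reset: what is moved stays moved. The work goes in short steps, Python scripts to look and compute and a tool call to move; the robot and the scene stay as the last step left them, time stands still between calls to the robot, and variables do not carry over. Pictures are saved under pics/ and viewed, at most 10 in all, crops included, and the job is handed in when it is done.

Besides the shell and the picture viewer there is one more tool, called as a command line: name --pt "numbers of a row" for each row, then --argument value for the rest. play_rows: Moves the arm, as the interface text tells. Its arguments: {"type":"object","properties":{"targets":{"type":"array"}},"required":["targets"]}

```bash
mkdir -p pics
cat > h.py <<'E'
import numpy as np, cv2
from cell import ctrl
def px2w(cam,uv,depth):
    c=ctrl.calibration(cam); f=210/np.tan(np.radians(c["vfov"])/2)
    uv=np.atleast_2d(uv).astype(float); d=(uv-[c["cx"],c["cy"]])/f; s=d.copy()
    for _ in range(20): s=d/(1+c["k1"]*(s**2).sum(1,keepdims=True))
    z=np.atleast_1d(depth)[:,None]
    p=np.hstack([s*z,z,np.ones_like(z)])
    return (p@np.array(c["extrinsics"]).T)[:,:3]
def maskpts(cam,m,depth):
    v,u=np.nonzero(m&(depth>0)); return px2w(cam,np.c_[u,v],depth[v,u]),np.c_[u,v]
def save(n,im,s=1.4): cv2.imwrite(n,cv2.resize(im[:,:,::-1],None,fx=s,fy=s,interpolation=cv2.INTER_CUBIC))
E
python3 - <<'E'
from h import *
for cam in("top","side"):
    im,d=ctrl.get_image(cam); save(f"pics/{cam}0.png",im); np.savez(f"{cam}0.npz",im=im,d=d)
    for n in("tray","probe_mid","spatula_mid","forceps_mid"):
        for r in ctrl.trace(cam,n):
            p,_=maskpts(cam,r["pixels"],d)
            if len(p)<5: continue
            print(cam,n,round(r["confidence"],2),np.round(r["bbox"]),np.median(p,0).round(),np.percentile(p,[2,98],axis=0).round().tolist())
s=ctrl.read_state();print(s["clock"],s["eef_pos"],s["tool_rot"],s["width"],ctrl.finger_overhang)
E
```

```text
top tray 0.64 [111. 152. 222. 256.] [520. 186.   3.] [[402.0, 67.0, -1.0], [643.0, 313.0, 11.0]]
top probe_mid 0.73 [424. 144. 463. 161.] [ 656. -547.   12.] [[636.0, -592.0, 8.0], [678.0, -500.0, 16.0]]
top probe_mid 0.66 [351. 186. 361. 226.] [ 505. -309.   12.] [[456.0, -320.0, 5.0], [566.0, -297.0, 15.0]]
top probe_mid 0.54 [382. 247. 388. 292.] [ 355. -375.   12.] [[305.0, -381.0, 5.0], [403.0, -369.0, 16.0]]
top probe_mid 0.47 [282. 272. 332. 290.] [ 326. -169.   11.] [[301.0, -229.0, -0.0], [346.0, -118.0, 16.0]]
top spatula_mid 0.85 [274. 182. 281. 234.] [ 512. -107.    9.] [[445.0, -114.0, -1.0], [582.0, -101.0, 15.0]]
top forceps_mid 0.77 [193. 220. 193. 235.] [461. 107.  12.] [[449.0, 104.0, 7.0], [471.0, 110.0, 16.0]]
side tray 0.74 [171. 107. 285. 180.] [517. 183.   2.] [[396.0, 63.0, -2.0], [644.0, 315.0, 11.0]]
side probe_mid 0.76 [443. 282. 486. 302.] [ 658. -555.    9.] [[635.0, -595.0, -3.0], [684.0, -508.0, 13.0]]
side probe_mid 0.75 [237. 240. 252. 276.] [ 324. -168.   10.] [[306.0, -212.0, 5.0], [344.0, -121.0, 13.0]]
side probe_mid 0.65 [279. 299. 331. 340.] [ 345. -378.    9.] [[273.0, -383.0, -3.0], [403.0, -367.0, 13.0]]
side probe_mid 0.49 [320. 248. 360. 266.] [ 500. -309.    9.] [[452.0, -320.0, -3.0], [552.0, -293.0, 14.0]]
side spatula_mid 0.76 [264. 189. 313. 218.] [ 515. -108.    7.] [[438.0, -116.0, -3.0], [581.0, -89.0, 13.0]]
side forceps_mid 0.64 [224. 147. 264. 168.] [497. 105.   9.] [[449.0, 92.0, 1.0], [582.0, 115.0, 15.0]]
0.5 [252.94849327 598.73702894 223.86918627] [-3.14150615e+00 -6.15460941e-05  2.74180051e+00] 85.10062342703155 25.0
```

View pics/top0.png

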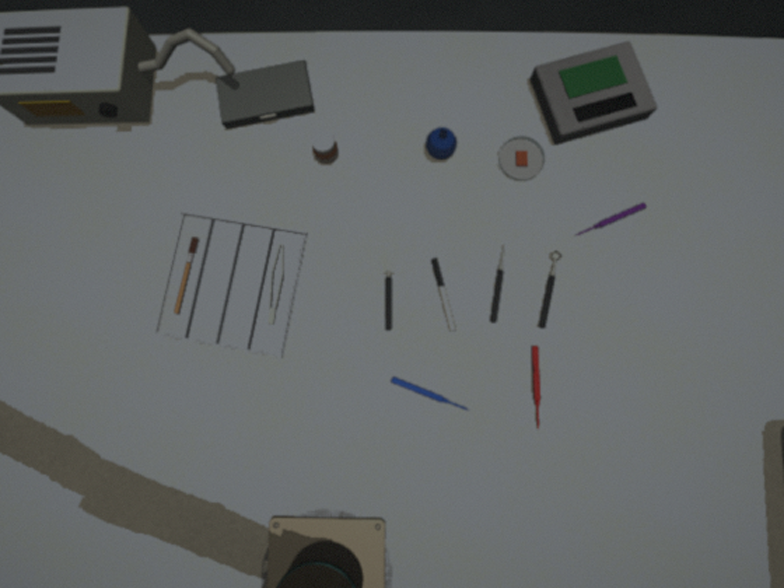

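View pics/side0.png

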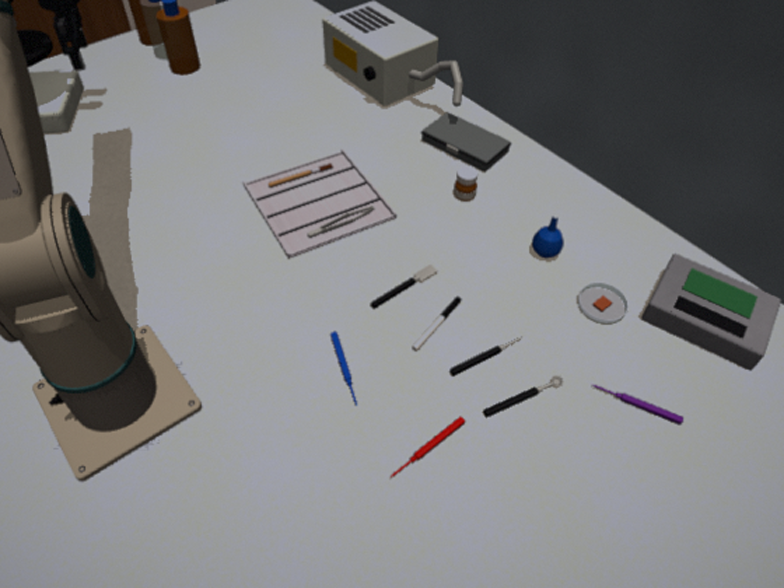

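The pictures show the row as follows (1.4x view pixels):

| Item | Top | Side |
|---|---|---|
| Spatula | (388,303) | blade (427,271) |
| Pen (black and white) | (443,295) | – |
| Needle probe | (497,285) | (487,355) |
| Scoop | (550,290) | – |

The tray is at (232,285) in the top view, with the brush at (187,275) on the left and the forceps at (277,285) on the right.

Things that could be taken for the probe:
- Blue (428,392), red (536,385) and purple (610,220), all excluded by colour.
- The scoop, excluded by its round bowl.
- The pen, excluded by its white body.

I choose the black tool at (497,285).

Run:
```python
from h import *
crops=[]
for cam,boxes in (("top",{"probe":(340,170,370,238),"spat":(268,185,288,242)}),("side",{"probe":(315,235,378,275),"spat":(260,185,315,223)})):
    z=np.load(cam+"0.npz");im,d=z["im"],z["d"]
    for n,(l,t,r,b) in boxes.items():
        m=np.zeros(d.shape,bool);m[t:b,l:r]=im[t:b,l:r].max(2)<75
        k,lab,st,_=cv2.connectedComponentsWithStats(m.astype(np.uint8),connectivity=8);j=1+st[1:,4].argmax();m=lab==j
        p,_=maskpts(cam,m,d);p=p[p[:,2]>6]
        c=p[:,:2].mean(0);(w,v)=np.linalg.eigh(np.cov(p[:,:2].T));a=v[:,1]*np.sign(v[0,1]);q=(p[:,:2]-c)@a
        lo,hi=np.percentile(q,[0.5,99.5]);e=c+a*(lo+hi)/2
        print(cam,n,len(p),"handle mid",e.round(1),"len",round(hi-lo,1),"ang deg",np.degrees(np.arctan2(a[1],a[0])).round(1),"z",np.percentile(p[:,2],90).round(1),"tool mid",(e+25*a).round(1))
    for r in ctrl.trace(cam,"tray")[:1]:
        # use filled hull
        v,u=np.nonzero(r["pixels"]);h=cv2.convexHull(np.c_[u,v].astype(np.int32))
        M=np.zeros(d.shape,np.uint8);cv2.fillConvexPoly(M,h,1)
        p,_=maskpts(cam,M>0,d);rr=cv2.minAreaRect(p[:,:2].astype(np.float32));print(cam,"tray",rr)
    l,t,r_,b=(265,165,400,240) if cam=="top" else (255,180,405,310)
    c=im[t:b,l:r_];crops.append(cv2.resize(c,(600,int(600*c.shape[0]/c.shape[1])),interpolation=cv2.INTER_CUBIC)[:,:,:][:,:,])
cv2.imwrite("pics/crop1.png",crops[1][:,:,::-1])
```

```text
top probe 153 handle mid [ 501.9 -307.3] len 98.8 ang deg -8.9 z 14.6 tool mid [ 526.6 -311.2]
top spat 169 handle mid [ 485.4 -107.5] len 97.4 ang deg -0.5 z 13.8 tool mid [ 510.4 -107.7]
top tray ((524.7977294921875, 191.04905700683594), (253.5828399658203, 247.9182586669922), 80.46712493896484)
side probe 177 handle mid [ 498.8 -309.2] len 98.3 ang deg -9.3 z 12.1 tool mid [ 523.5 -313.2]
side spat 131 handle mid [ 483.8 -109. ] len 97.0 ang deg -0.2 z 12.4 tool mid [ 508.8 -109.1]
side tray ((525.677978515625, 195.88058471679688), (275.1905822753906, 254.98260498046875), 79.56754302978516)
```

View pics/crop1.png

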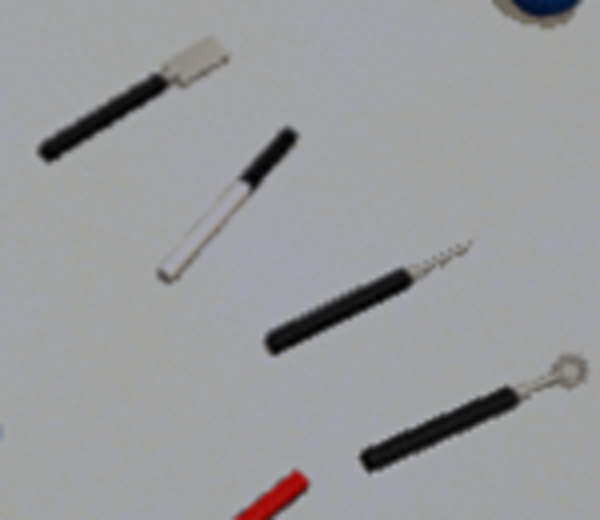

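The crop confirms the choice: the black handle with a thin needle is at crop (370,295), the scoop with its round bowl at (480,420), and the square-bladed spatula at (130,105). Next I compute the tray pose from its corners, and the first shifts.

```bash
cat >> h.py <<'E'
def plane(cam,uv,z0):
    a=px2w(cam,uv,np.full(len(uv),500.));b=px2w(cam,uv,np.full(len(uv),1000.))
    t=(z0-a[:,2])/(b[:,2]-a[:,2]); return a+t[:,None]*(b-a)
def go(*pts):  # (x,y,z,yawdeg or None) -> tool-frame shift cm, spin deg
    s=ctrl.read_state();p=s["eef_pos"];y=s["tool_rot"][2]
    for x,yy,z,w in pts:
        dx,dy=x-p[0],yy-p[1];c,sn=np.cos(y),np.sin(y)
        sp=0 if w is None else -((w-np.degrees(y)+90)%180-90)
        print("go",(x,yy,z),np.round([(c*dx+sn*dy)/10,(sn*dx-c*dy)/10,(p[2]-z)/10,sp],2))
    print("now",s["clock"],np.round(p,1),np.round(np.degrees(s["tool_rot"]),1),s["width"],s["qpos"][6])
E
python3 - <<'E'
from h import *
for cam,c in (("top",[(184,213),(307,234),(283,356),(157,332)]),("side",[(343,152),(396,215),(290,255),(244,183)])):
    w=plane(cam,np.array(c)/1.4,11.)[:,:2]; print(cam,w.round(0).tolist(),w.mean(0).round(1))
    for i,j in((2,1),(3,0)):
        e=w[j]-w[i];print(np.hypot(*e).round(),np.degrees(np.arctan2(e[1],e[0])).round(1))
    for i,j in((1,0),(2,3)):
        e=w[j]-w[i];print(np.hypot(*e).round(),np.degrees(np.arctan2(e[1],e[0])).round(1)-90)
w=plane("top",np.array([(242,225),(219,344),(273,230),(249,349),(213,220),(188,337)])/1.4,7.)[:,:2];print(w.round(0).tolist())
go((500,300,150,171),(500,-308,120,171))
E
```

```text
top [[657.0, 285.0], [615.0, 47.0], [386.0, 84.0], [428.0, 322.0]] [521.4 184.3]
232.0 -9.2
232.0 -9.0
242.0 -9.799999999999997
242.0 -9.900000000000006
side [[654.0, 279.0], [617.0, 44.0], [386.0, 82.0], [424.0, 322.0]] [520.3 181.7]
233.0 -9.4
234.0 -10.6
237.0 -9.099999999999994
242.0 -9.0
[[634.0, 172.0], [407.0, 205.0], [624.0, 112.0], [398.0, 148.0], [644.0, 229.0], [419.0, 264.0]]
go (500, 300, 150) [-34.38 -17.9    7.39 -13.91]
go (500, -308, 120) [-58.05 -73.91  10.39 -13.91]
now 0.6 [253.  598.8 223.9] [180.   -0.  157.1] 85.5171250513672 -0.019998487246380144
```

play_rows --pt "0.5 -34 -18 7 -14" --pt "0.5 -34 -18 7 -14" --pt "0.5 -34 -18 7 -14" --pt "0.5 -34 -18 7 -14" --pt "0.5 -34 -18 7 -14" --pt "0.5 -34 -18 7 -14" --pt "0.5 -34 -18 7 -14" --pt "0.5 -34 -18 7 -14" --pt "0.5 -34 -18 7 -14" --pt "0.5 -34 -18 7 -14"

```text
clock: 1.6
eef_pos: [496.8, 299.5, 153.7]
tool_rot: [-3.141, -0.0, 2.983]
force: [-1.3, 1.6, -0.4]
width: 42.8
gripper_force: 0.0
```

```bash
python3 -c "
from h import *
go((503,-308,120,171),(503,-308,29,171))"
```

```text
go (503, -308, 120) [-10.2  -59.89   3.37  -0.08]
go (503, -308, 29) [-10.2  -59.89  12.47  -0.08]
now 1.6 [496.8 299.5 153.7] [-180.    -0.   170.9] 42.84202967013221 0.7864263828154876
```

play_rows --pt "0.5 -10 -60 3.4 0" --pt "0.5 -10 -60 3.4 0" --pt "0.5 -10 -60 3.4 0" --pt "0.5 -10 -60 3.4 0" --pt "0.5 -10 -60 3.4 0" --pt "0.5 -10 -60 3.4 0" --pt "0.5 -10 -60 3.4 0" --pt "0.5 -10 -60 3.4 0" --pt "0.5 -10 -60 3.4 0" --pt "0.5 -10 -60 3.4 0"

```text
clock: 2.6
eef_pos: [501.9, -198.4, 126.4]
tool_rot: [3.141, 0.001, 2.99]
force: [1.2, -0.5, 0.1]
width: 42.5
gripper_force: 0.0
```

```bash
python3 -c "
from h import *
go((503,-308,70,171),(503,-308,29,171))"
```

```text
go (503, -308, 70) [ -1.76 -10.82   5.64   0.29]
go (503, -308, 29) [ -1.76 -10.82   9.74   0.29]
now 2.6 [ 501.9 -198.4  126.4] [1.799e+02 1.000e-01 1.713e+02] 42.47046532815974 1.641005730173074
```

play_rows --pt "0.5 -1.8 -10.8 4.5 0" --pt "0.5 -1.8 -10.8 4.5 0" --pt "0.5 -1.8 -10.8 4.5 0" --pt "0.5 -1.8 -10.8 4.5 0" --pt "0.5 -1.8 -10.8 4.5 0" --pt "0.5 -1.8 -10.8 4.5 0"

```text
clock: 3.2
eef_pos: [503.5, -304.9, 81.7]
tool_rot: [3.14, 0.001, 2.99]
force: [0.5, -0.1, -0.3]
width: 42.8
gripper_force: 0.0
```

Run:
```python
from h import *
go((503,-308,40,171),(503,-308,29,171))
im,d=ctrl.get_image("top");a=cv2.resize(im[150:250,310:400],None,fx=5,fy=5,interpolation=cv2.INTER_CUBIC)
im,d=ctrl.get_image("side");b=cv2.resize(im[205:295,290:390],None,fx=3.4,fy=5.56,interpolation=cv2.INTER_CUBIC)
b=cv2.resize(im[205:295,290:390],(340,500));cv2.imwrite("pics/c2.png",np.hstack([a,b])[:,:,::-1])
```

```text
go (503, -308, 40) [-0.   -0.32  4.17  0.33]
go (503, -308, 29) [-0.   -0.32  5.27  0.33]
now 3.2 [ 503.5 -304.9   81.7] [1.799e+02 1.000e-01 1.713e+02] 42.82650570086631 1.795562167425967
```

View pics/c2.png

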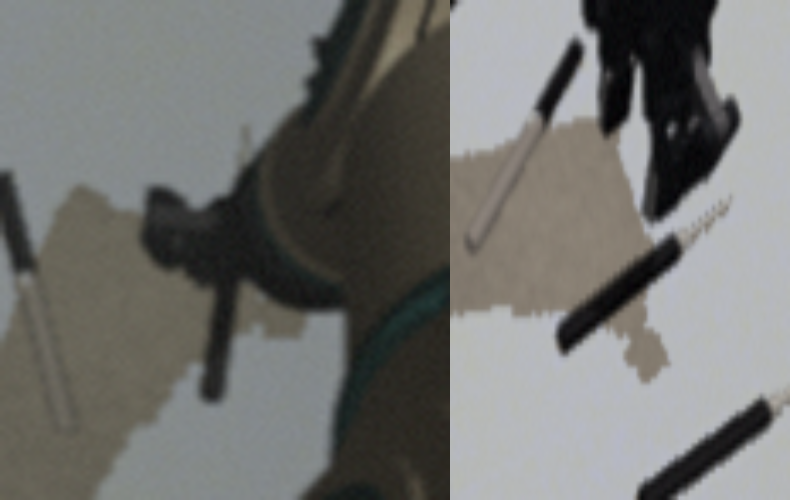

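The gripper (top crop about (190,235), side crop about (655,120)) stands over the probe handle, and nothing else is within the jaws. I go down and close.

play_rows --pt "0.5 0 -0.3 3 0" --pt "0.5 0 -0.3 5.3 0" --pt "0.5 0 -0.3 5.3 0" --pt "0.5 0 -0.3 5.3 0" --pt "1 0 -0.3 5.3 0" --pt "1 0 -0.3 5.3 0" --pt "1 0 -0.3 5.3 0" --pt "1 0 -0.3 5.3 0" --pt "1 0 -0.3 5.3 0" --pt "1 0 -0.3 5.3 0"

```text
clock: 4.3
eef_pos: [501.5, -311.1, 28.1]
tool_rot: [-3.142, 0.0, 2.986]
force: [-0.2, 0.2, 0.1]
width: 0.1
gripper_force: 0.0
```

play_rows --pt "0.6 0 0 -2 0" --pt "0.5 0 0 -6 0" --pt "0.5 0 0 -6 0" --pt "0.5 0 0 -6 0" --pt "0.5 0 0 -6 0"

```text
clock: 4.8
eef_pos: [500.8, -310.7, 87.3]
tool_rot: [3.141, -0.001, 2.986]
force: [1.6, -0.3, -0.0]
width: 42.5
gripper_force: 0.0
```

Run:
```python
from h import *
go((503,-308,29,171))
im,d=ctrl.get_image("top");np.savez("top1.npz",im=im,d=d);a=cv2.resize(im[150:250,310:400],None,fx=4.4,fy=5,interpolation=cv2.INTER_CUBIC)
im,d=ctrl.get_image("side");np.savez("side1.npz",im=im,d=d)
b=cv2.resize(im[205:295,290:390],(400,500));cv2.imwrite("pics/c3.png",np.hstack([a,b])[:,:,::-1])
for n,z in(("side1",im),("side0",np.load("side0.npz")["im"])):
    l,t,r,b=315,240,378,275
    m=np.zeros(d.shape,bool);m[t:b,l:r]=z[t:b,l:r].max(2)<75
    v,u=np.nonzero(m);print(n,m.sum(),u.min(),u.max(),v.min(),v.max())
```

```text
go (503, -308, 29) [-0.17  0.3   5.83  0.09]
now 4.8 [ 500.8 -310.7   87.3] [ 1.800e+02 -1.000e-01  1.711e+02] 42.495187025569514 1.8014191175577743
side1 260 322 360 240 267
side0 205 321 357 247 268
```

View pics/c3.png

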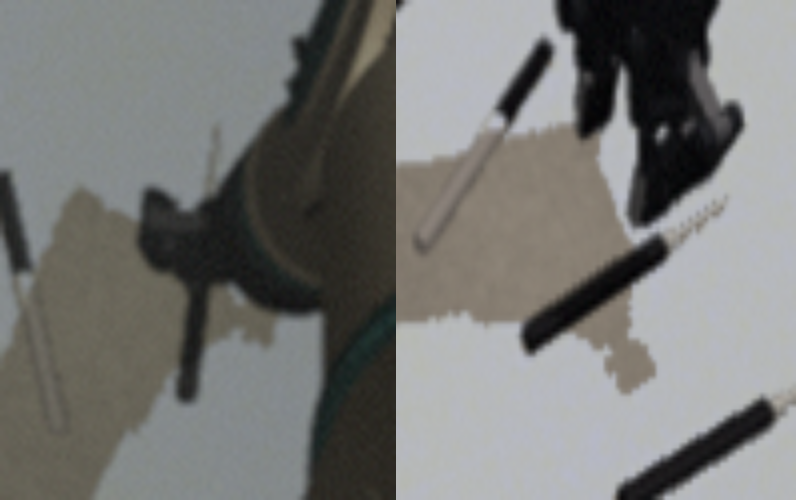

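The probe has not moved, and the jaws closed on nothing. I check the fingertips' true position from depth against the commanded one.

Run:
```python
from h import *
for n in("side","top"):
    z=np.load(n+"1.npz");im,d=z["im"],z["d"]
    p,uv=maskpts(n,np.ones(d.shape,bool),d)
    k=(abs(p[:,0]-500)<60)&(abs(p[:,1]+310)<70)&(p[:,2]>30)&(p[:,2]<130)
    q,w=p[k],uv[k];o=q[:,2].argsort()
    print(n,len(q));print(np.c_[q,w][o][:60:4].round(0).tolist())
    h=q[q[:,2]<110];print(np.percentile(h,[1,50,99],axis=0).round())
    k=(abs(p[:,0]-500)<70)&(abs(p[:,1]+310)<40)&(p[:,2]>7)&(p[:,2]<20);q=p[k];print("probe",len(q),q.mean(0).round(1),np.percentile(q,[1,99],axis=0).round(0).tolist())
```

```text
side 168
[[511.0, -290.0, 94.0, 342.0, 227.0], [498.0, -290.0, 97.0, 338.0, 229.0], [505.0, -289.0, 98.0, 340.0, 227.0], [500.0, -290.0, 100.0, 339.0, 228.0], [493.0, -282.0, 101.0, 334.0, 227.0], [501.0, -290.0, 102.0, 339.0, 227.0], [509.0, -290.0, 103.0, 342.0, 225.0], [496.0, -288.0, 104.0, 337.0, 227.0], [497.0, -290.0, 105.0, 338.0, 227.0], [495.0, -344.0, 106.0, 355.0, 243.0], [514.0, -291.0, 106.0, 344.0, 223.0], [503.0, -289.0, 107.0, 340.0, 225.0], [496.0, -346.0, 107.0, 356.0, 243.0], [506.0, -289.0, 108.0, 341.0, 224.0], [497.0, -345.0, 109.0, 356.0, 242.0]]
[[ 484. -346.   95.]
 [ 496. -291.  105.]
 [ 513. -277.  110.]]
probe 195 [ 501.7 -308.6   10.2] [[451.0, -320.0, 7.0], [562.0, -297.0, 14.0]]
top 14
[[494.0, -284.0, 101.0, 352.0, 208.0], [498.0, -284.0, 106.0, 352.0, 206.0], [501.0, -278.0, 114.0, 350.0, 204.0], [493.0, -288.0, 121.0, 355.0, 207.0]]
[[ 493. -288.  102.]
 [ 496. -284.  105.]
 [ 504. -279.  107.]]
probe 113 [ 483.5 -305.6   11.6] [[452.0, -318.0, 7.0], [567.0, -297.0, 15.0]]
```

Run:
```python
from h import *
z=np.load("side1.npz");im,d=z["im"],z["d"]
for v in range(222,250,3):
    print(v,[(u,int(im[v,u].max()),*px2w("side",[(u,v)],[d[v,u]])[0].round().astype(int).tolist()) for u in range(334,376,5)])
s=ctrl.read_state();print(s["eef_pos"],s["qpos"].round(3) if hasattr(s["qpos"],"round") else s["qpos"],ctrl.finger_overhang)
```

```text
222 [(334, 128, 497, -276, 110), (339, 13, 499, -289, 120), (344, 68, 512, -292, 113), (349, 11, 479, -328, 175), (354, 16, 489, -333, 172), (359, 20, 501, -337, 167), (364, 31, 488, -357, 197), (369, 102, 495, -363, 197), (374, 184, 648, -283, -2)]
225 [(334, 154, 560, -228, 0), (339, 9, 500, -289, 110), (344, 127, 581, -242, -3), (349, 19, 480, -330, 166), (354, 22, 490, -335, 163), (359, 14, 499, -340, 161), (364, 27, 487, -359, 190), (369, 91, 491, -368, 196), (374, 35, 498, -374, 197)]
228 [(334, 114, 553, -235, 1), (339, 41, 500, -290, 100), (344, 188, 574, -250, -1), (349, 166, 581, -259, 2), (354, 19, 487, -338, 159), (359, 15, 502, -340, 149), (364, 34, 479, -366, 194), (369, 47, 484, -374, 198), (374, 21, 496, -377, 192)]
231 [(334, 132, 549, -240, -4), (339, 131, 556, -250, 1), (344, 190, 569, -255, -3), (349, 189, 576, -265, 0), (354, 14, 486, -341, 152), (359, 21, 497, -345, 148), (364, 13, 479, -368, 186), (369, 18, 482, -377, 193), (374, 167, 626, -303, -1)]
234 [(334, 135, 541, -248, -1), (339, 136, 549, -256, 1), (344, 189, 560, -264, 0), (349, 165, 486, -330, 131), 
[... 764 characters left out ...]
, (359, 193, 570, -305, -1), (364, 188, 581, -312, -3), (369, 130, 585, -323, 5), (374, 190, 599, -328, -1)]
246 [(334, 138, 518, -272, -5), (339, 137, 528, -280, -6), (344, 137, 537, -288, -4), (349, 158, 543, -298, 2), (354, 190, 554, -304, -1), (359, 157, 557, -316, 10), (364, 170, 574, -319, -2), (369, 187, 584, -326, -3), (374, 187, 592, -335, -1)]
249 [(334, 136, 509, -281, 0), (339, 138, 519, -288, -1), (344, 134, 531, -294, -5), (349, 115, 532, -307, 10), (354, 25, 540, -315, 11), (359, 133, 553, -320, 5), (364, 190, 567, -326, -1), (369, 185, 577, -332, -3), (374, 184, 588, -340, -4)]
[ 500.69325636 -310.60175106   86.89325476] [ 0.581  0.722 -0.117  1.804  0.132  0.625  1.801] 25.0
```

The fingertips stand about 30 mm higher than the reported TCP implies: depth puts them near z=95 with the TCP reported at 87. Their lateral position agrees. I go down in small steps and watch the force.

play_rows --pt "0.65 0.1 0.3 4 0" --pt "0.65 0.1 0.3 6 0" --pt "0.65 0.1 0.3 6 0" --pt "0.65 0.1 0.3 6 0" --pt "0.65 0.1 0.3 6.2 0" --pt "0.65 0.1 0.3 6.4 0" --pt "0.65 0.1 0.3 6.6 0" --pt "0.65 0.1 0.3 6.6 0"

```text
clock: 5.7
eef_pos: [501.1, -308.0, 22.2]
tool_rot: [-3.141, 0.0, 2.986]
force: [-0.7, 0.3, -0.6]
width: 29.9
gripper_force: 0.0
```

```bash
cat >> h.py <<'E'
def tips(xr=45,yr=60):
    s=ctrl.read_state();P=s["eef_pos"];im,d=ctrl.get_image("side");p,uv=maskpts("side",np.ones(d.shape,bool),d)
    k=(im.max(2)[uv[:,1],uv[:,0]]<90)&(abs(p[:,0]-P[0])<20)&(abs(p[:,1]-P[1])<yr)&(p[:,2]>17)&(p[:,2]<P[2]+60);q=p[k]
    for sg in(1,-1):
        e=q[(q[:,1]-P[1])*sg>0]
        if len(e): print("finger",sg,len(e),"low z",np.percentile(e[:,2],[0,5,10]).round(1),"at",e[e[:,2]<e[:,2].min()+15].mean(0).round(1))
    print(np.round(P,1),s["force"],s["width"])
E
python3 -c "
from h import *
tips();go((503,-308,20,171))"
```

```text
finger 1 129 low z [30.1 34.9 37.5] at [ 500.5 -292.4   38.5]
finger -1 107 low z [33.1 36.4 39.8] at [ 488.8 -330.    40.8]
[ 501.1 -308.    22.2] [-0.73880608  0.25232253 -0.63413781] 29.86157762204131
go (503, -308, 20) [-0.19  0.03  0.22  0.09]
now 5.75 [ 501.1 -308.    22.2] [-180.     0.   171.1] 30.028477384430268 1.7814579108710884
```

play_rows --pt "0.65 0 0 0.6 0" --pt "0.65 0 0 1.2 0" --pt "0.65 0 0 1.5 0" --pt "0.65 0 0 1.7 0" --pt "0.65 0 0 1.9 0" --pt "0.65 0 0 1.9 0"

```text
clock: 6.35
eef_pos: [500.9, -307.8, 2.7]
tool_rot: [3.141, -0.0, 2.986]
force: [-0.6, 0.5, 0.1]
width: 29.8
gripper_force: 0.0
```

```bash
python3 -c "
from h import *
tips()"
```

```text
finger 1 115 low z [17.2 18.5 21. ] at [ 499.  -291.6   24.8]
finger -1 104 low z [17.  20.2 23.1] at [ 489.  -329.8   24.9]
[ 500.9 -307.8    2.7] [-0.56932729  0.53531136  0.11695908] 29.79827302286665
```

play_rows --pt "0.65 0 0 0.2 0" --pt "0.65 0 0 0.4 0" --pt "0.65 0 0 0.5 0" --pt "0.65 0 0 0.5 0"

```text
clock: 6.8
eef_pos: [500.9, -307.8, -2.2]
tool_rot: [3.141, -0.0, 2.986]
force: [-0.1, -0.0, 0.3]
width: 30.0
gripper_force: 0.0
```

play_rows --pt "0.8 0 0 0 0" --pt "1 0 0 0 0" --pt "1 0 0 0 0" --pt "1 0 0 0 0" --pt "1 0 0 0 0"

```text
clock: 7.3
eef_pos: [501.1, -308.0, -1.8]
tool_rot: [-3.141, 0.0, 2.986]
force: [-0.5, -0.3, 3.6]
width: 9.4
gripper_force: 59.4
```

play_rows --pt "1 0 0 -0.5 0" --pt "1 0 0 -1 0" --pt "1 0 0 -2 0" --pt "1 0 0 -3 0" --pt "1 0 0 -4 0" --pt "1 0 0 -4 0" --pt "1 0 0 -4 0"

```text
clock: 8.0
eef_pos: [501.2, -308.1, 38.5]
tool_rot: [-3.141, 0.001, 2.986]
force: [-0.0, -0.0, 0.2]
width: 9.8
gripper_force: 59.0
```

Run:
```python
from h import *
im,d=ctrl.get_image("side");b=cv2.resize(im[190:290,280:400],(600,500),interpolation=cv2.INTER_CUBIC);cv2.imwrite("pics/c4.png",b[:,:,::-1])
p,uv=maskpts("side",np.ones(d.shape,bool),d);P=ctrl.read_state()["eef_pos"]
dark=im.max(2)[uv[:,1],uv[:,0]]<75
k=dark&(abs(p[:,1]+308)<20)&(p[:,0]>430)&(p[:,0]<486)&(p[:,2]>5)&(p[:,2]<80);q=p[k]
print(len(q),np.percentile(q,[2,50,98],axis=0).round(),P)
print("slope dz/dx,dy/dx",np.polyfit(q[:,0],q[:,2],1),np.polyfit(q[:,0],q[:,1],1))
```

```text
84 [[ 450. -313.   42.]
 [ 467. -307.   50.]
 [ 486. -299.   56.]] [ 500.89989104 -307.9016379    38.05366452]
slope dz/dx,dy/dx [ 0.06766624 17.52317917] [-1.78075557e-01 -2.23187055e+02]
```

View pics/c4.png

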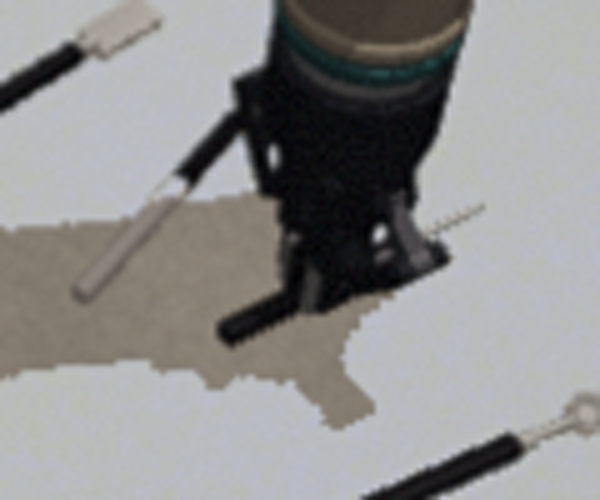

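The picture shows the probe held level by its handle, needle tip at (483,207) and handle end at (228,333). Now to the tray, keeping low.

```bash
python3 -c "
from h import *
go((492,160,43,170.7))"
```

```text
go (492, 160, 43) [ 8.13 46.09 -0.49  0.39]
now 8.05 [ 500.9 -307.9   38.1] [-180.    -0.   171.1] 9.689423036151949 1.7847754619812732
```

play_rows --pt "1 0.8 4.6 -0.5 0" --pt "1 1.6 9.2 -0.5 0" --pt "1 2.4 13.8 -0.5 0" --pt "1 3.2 18.4 -0.5 0" --pt "1 4 23 -0.5 0" --pt "1 4.8 27.6 -0.5 0" --pt "1 5.6 32.2 -0.5 0" --pt "1 6.4 36.8 -0.5 0" --pt "1 7.2 41.4 -0.5 0" --pt "1 8.1 46 -0.5 0"

```text
clock: 9.05
eef_pos: [491.8, 160.9, 42.6]
tool_rot: [-3.141, -0.0, 2.986]
force: [0.6, -0.5, -0.2]
width: 9.7
gripper_force: 59.0
```

play_rows --pt "1 0 0 0 0" --pt "1 0 0 0 0" --pt "1 0 0 0 0"

```text
clock: 9.35
eef_pos: [492.0, 157.7, 42.7]
tool_rot: [-3.14, -0.001, 2.985]
force: [-0.5, -0.6, -0.1]
width: 9.8
gripper_force: 59.0
```

Run:
```python
from h import *
go((492,160,15,170.7),(492,160,3,170.7))
im,d=ctrl.get_image("side");b=im[95:195,160:300];b=cv2.resize(b,(700,500),interpolation=cv2.INTER_CUBIC);cv2.imwrite("pics/c5.png",b[:,:,::-1])
```

```text
go (492, 160, 15) [0.03 0.23 2.77 0.32]
go (492, 160, 3) [0.03 0.23 3.97 0.32]
now 9.35 [492.  157.7  42.7] [-179.9   -0.   171. ] 9.802983847932948 1.100952645110365
```

View pics/c5.png

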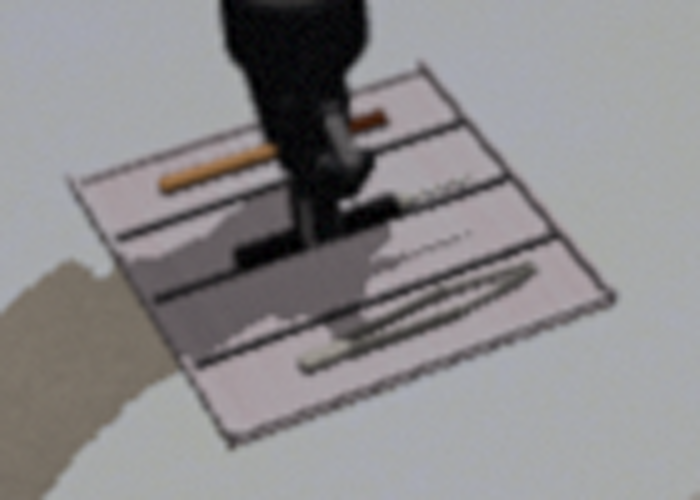

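The probe (needle tip (470,182)) hangs 40 mm above the lane beside the forceps (lane around (390,255)). I lower it.

play_rows --pt "1 0 0.1 1.5 0" --pt "1 0 0.1 2.8 0" --pt "1 0 0.1 3.3 0" --pt "1 0 0.1 3.6 0" --pt "1 0 0.1 3.8 0" --pt "1 0 0.1 3.9 0" --pt "1 0 0.1 4 0" --pt "1 0 0.1 4 0"

```text
clock: 10.2
eef_pos: [492.5, 160.2, 3.2]
tool_rot: [3.141, 0.0, 2.986]
force: [-0.4, -0.3, 0.3]
width: 9.6
gripper_force: 59.0
```

play_rows --pt "1 0 0 0.1 0" --pt "1 0 0 0.15 0" --pt "1 0 0 0.15 0"

```text
clock: 10.5
eef_pos: [492.3, 160.1, 1.5]
tool_rot: [3.142, -0.0, 2.986]
force: [0.3, 0.2, -0.9]
width: 9.8
gripper_force: 59.0
```

play_rows --pt "0.9 0 0 0 0" --pt "0.8 0 0 0 0" --pt "0.72 0 0 0 0" --pt "0.72 0 0 0 0" --pt "0.72 0 0 -0.5 0" --pt "0.72 0 0 -2 0" --pt "0.72 0 0 -5 0" --pt "0.72 0 0 -9 0" --pt "0.72 0 0 -9 0" --pt "0.72 0 0 -9 0"

```text
clock: 11.5
eef_pos: [493.0, 160.3, 92.6]
tool_rot: [3.14, 0.002, 2.986]
force: [0.2, 0.1, 0.3]
width: 23.8
gripper_force: 0.0
```

```bash
python3 -c "
from h import *
go((488,-108,80,179.7))"
```

```text
go (488, -108, 80) [ -3.66 -26.59   1.26  -8.61]
now 11.5 [493.  160.3  92.6] [1.799e+02 1.000e-01 1.711e+02] 23.835146362687226 1.096598132285009
```

Next the spatula. I re-measure its handle once the arm is near.

play_rows --pt "0.65 -0.6 -4.5 1 -4" --pt "0.65 -1.2 -9 1 -8.6" --pt "0.65 -1.8 -13.5 1 -8.6" --pt "0.65 -2.5 -18 1 -8.6" --pt "0.65 -3.1 -22.5 1 -8.6" --pt "0.65 -3.7 -26.6 1 -8.6" --pt "0.65 -3.7 -26.6 1 -8.6" --pt "0.65 -3.7 -26.6 1 -8.6"

```text
clock: 12.3
eef_pos: [486.6, -109.3, 80.4]
tool_rot: [3.141, -0.002, 3.133]
force: [-0.1, -0.5, -0.0]
width: 30.0
gripper_force: 0.0
```

Run:
```python
from h import *
go((487,-108,-2,179.7))
tips()
im,d=ctrl.get_image("side");a=cv2.resize(im[170:240,250:330],(400,350),interpolation=cv2.INTER_CUBIC)
b=cv2.resize(im[100:190,165:290],(400,350),interpolation=cv2.INTER_CUBIC);cv2.imwrite("pics/c6.png",np.hstack([a,b])[:,:,::-1])
```

```text
go (487, -108, -2) [-0.04  0.13  8.24 -0.18]
now 12.3 [ 486.6 -109.3   80.4] [ 1.800e+02 -1.000e-01  1.795e+02] 29.966025768438374 1.6304700790503335
finger 1 127 low z [86.5 91.5 94.8] at [484.4 -94.4  94.7]
finger -1 110 low z [85.8 95.2 97.2] at [ 479.8 -133.1   96.3]
[ 486.6 -109.3   80.4] [-0.11431748 -0.47298562 -0.03407301] 29.966025768438374
```

View pics/c6.png

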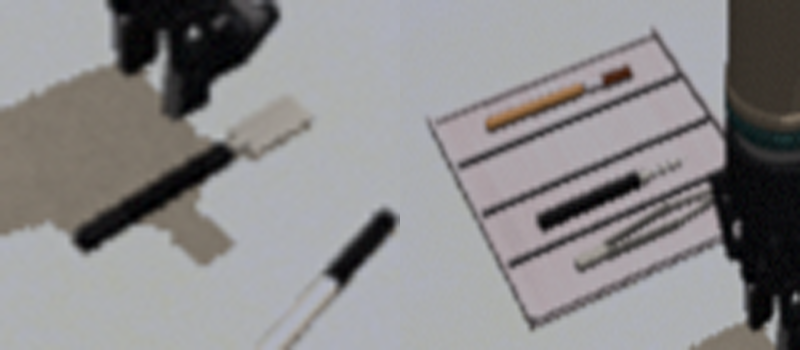

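The probe lies centred in the lane beside the forceps (right crop (590,198)), and the gripper is above the spatula handle (left crop (155,195)). I go down.

play_rows --pt "0.65 0 0.1 4 0" --pt "0.65 0 0.1 6.5 0" --pt "0.65 0 0.1 7.5 0" --pt "0.65 0 0.1 7.9 0" --pt "0.65 0 0.1 8.2 0" --pt "0.65 0 0.1 8.2 0" --pt "0.65 0 0.1 8.2 0"

```text
clock: 13.1
eef_pos: [488.4, -107.5, 0.3]
tool_rot: [-3.141, 0.002, 3.136]
force: [-0.0, -0.0, -0.5]
width: 30.1
gripper_force: 0.0
```

play_rows --pt "0.8 0 0 0 0" --pt "1 0 0 0 0" --pt "1 0 0 0 0" --pt "1 0 0 0 0" --pt "1 0 0 0 0"

```text
clock: 13.6
eef_pos: [488.2, -107.5, 0.4]
tool_rot: [-3.141, 0.001, 3.136]
force: [-1.4, 0.2, 5.5]
width: 9.3
gripper_force: 58.7
```

play_rows --pt "1 0 0 -0.5 0" --pt "1 0 0 -1 0" --pt "1 0 0 -2 0" --pt "1 0 0 -3.2 0" --pt "1 0 0 -4.2 0" --pt "1 0 0 -4.2 0" --pt "1 0 0 -4.2 0"

```text
clock: 14.3
eef_pos: [488.0, -107.5, 42.0]
tool_rot: [-3.141, 0.001, 3.136]
force: [-0.2, -0.2, -0.2]
width: 9.6
gripper_force: 58.7
```

Run:
```python
from h import *
go((505,219.5,43,170.5))
im,d=ctrl.get_image("side");b=cv2.resize(im[160:250,240:350],(550,450),interpolation=cv2.INTER_CUBIC);cv2.imwrite("pics/c7.png",b[:,:,::-1])
```

```text
go (505, 219.5, 43) [-1.52 32.71 -0.1   9.19]
now 14.3 [ 488.  -107.5   42. ] [-1.800e+02  1.000e-01  1.797e+02] 9.56972115551001 1.613058069338453
```

View pics/c7.png

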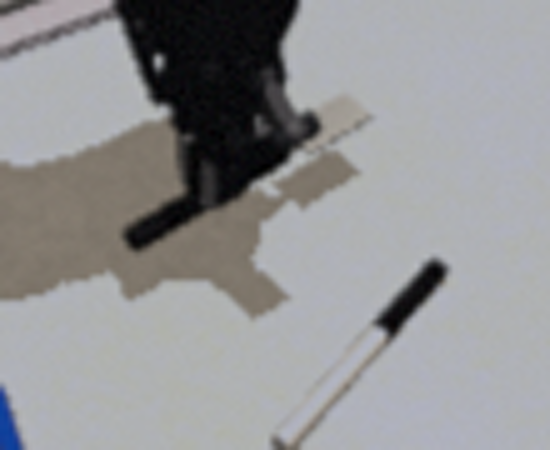

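The spatula is held level, blade at (345,118) and handle end at (135,237). I carry it over.

play_rows --pt "1 -0.2 4 0 1" --pt "1 -0.4 8 0 2" --pt "1 -0.6 12 0 4" --pt "1 -0.8 16 0 5" --pt "1 -1 20 0 7" --pt "1 -1.2 24 0 8" --pt "1 -1.4 28.5 0 9" --pt "1 -1.5 32.7 0 9.2" --pt "1 -1.5 32.7 0 9.2" --pt "1 -1.5 32.7 0 9.2"

```text
clock: 15.35
eef_pos: [503.6, 220.6, 40.8]
tool_rot: [-3.141, -0.001, 2.979]
force: [0.3, -1.5, 0.1]
width: 9.2
gripper_force: 58.8
```

```bash
python3 -c "
from h import *
go((505,219.5,3.7,170.5))"
```

```text
go (505, 219.5, 3.7) [-0.16 -0.09  3.71  0.17]
now 15.35 [503.6 220.6  40.8] [-1.800e+02 -1.000e-01  1.707e+02] 9.180082962984047 1.049528579976171
```

play_rows --pt "1 0 0 1.5 0" --pt "1 0 0 2.5 0" --pt "1 0 0 3 0" --pt "1 0 0 3.3 0" --pt "1 0 0 3.5 0" --pt "1 0 0 3.6 0" --pt "1 0 0 3.6 0"

```text
clock: 16.05
eef_pos: [504.6, 219.5, 5.6]
tool_rot: [3.141, 0.0, 2.976]
force: [-0.2, -0.1, -0.8]
width: 9.0
gripper_force: 58.8
```

play_rows --pt "1 0 0 0.1 0" --pt "1 0 0 0.2 0" --pt "1 0 0 0.2 0"

```text
clock: 16.35
eef_pos: [504.5, 219.5, 3.5]
tool_rot: [3.142, 0.0, 2.976]
force: [-0.2, 0.1, 0.1]
width: 9.2
gripper_force: 58.8
```

play_rows --pt "0.9 0 0 0 0" --pt "0.8 0 0 0 0" --pt "0.72 0 0 0 0" --pt "0.72 0 0 0 0" --pt "0.72 0 0 -0.5 0" --pt "0.72 0 0 -2 0" --pt "0.72 0 0 -5 0" --pt "0.72 0 0 -9 0" --pt "0.72 0 0 -12 0" --pt "0.72 0 0 -12 0"

```text
clock: 17.35
eef_pos: [507.5, 220.7, 128.8]
tool_rot: [3.136, 0.008, 2.975]
force: [1.0, -0.3, 0.7]
width: 24.4
gripper_force: 0.0
```

play_rows --pt "0.72 0 -5 0 0" --pt "0.72 0 -10 0 0" --pt "0.72 0 -15 0 0" --pt "0.72 0 -20 0 0" --pt "0.72 0 -25 0 0" --pt "0.72 0 -30 0 0" --pt "0.72 0 -30 0 0" --pt "0.72 0 -30 0 0"

```text
clock: 18.15
eef_pos: [454.5, -77.9, 123.8]
tool_rot: [-3.142, 0.0, 2.971]
force: [0.9, 0.2, -0.4]
width: 23.8
gripper_force: 0.0
```

Run:
```python
from h import *
im,d=ctrl.get_image("side");b=cv2.resize(im[95:195,160:300],(500,357),interpolation=cv2.INTER_CUBIC)
it,dt=ctrl.get_image("top");a=cv2.resize(it[140:265,100:230],(371,357),interpolation=cv2.INTER_CUBIC)[:,:300]
cv2.imwrite("pics/c8.png",np.hstack([a,b])[:,:,::-1])
C=np.array([521,186]);R=np.radians(-9.5);ex=np.array([np.cos(R),np.sin(R)]);ey=np.array([-ex[1],ex[0]])
for cam,i,dd in(("side",im,d),("top",it,dt)):
    p,uv=maskpts(cam,i.max(2)<75,dd);L=np.c_[(p[:,:2]-C)@ex,(p[:,:2]-C)@ey]
    for s in(-30,30):
        k=(abs(L[:,0])<100)&(abs(L[:,1]-s)<24)&(p[:,2]>8)&(p[:,2]<30);q=L[k]
        if k.sum()>20:print(cam,s,k.sum(),np.percentile(q,[2,50,98],axis=0).round(1).tolist(),"z",np.percentile(p[k,2],[50,90]).round(1),"slope",np.polyfit(q[:,0],q[:,1],1)[0].round(3))
print(ctrl.read_state()["clock"],ctrl.read_state()["eef_pos"])
```

```text
side -30 98 [[-71.8, -39.6], [-28.3, -34.4], [21.0, -28.4]] z [12.  15.1] slope 0.009
side 30 90 [[-72.2, 20.9], [-25.8, 25.6], [21.3, 32.9]] z [12.4 15.2] slope 0.011
top -30 161 [[-71.8, -37.8], [-25.3, -33.2], [22.4, -27.6]] z [13.9 16.9] slope 0.008
top 30 150 [[-69.8, 23.5], [-23.4, 27.4], [22.4, 33.0]] z [13.8 16.8] slope 0.003
18.25 [455.1411783  -75.12512604 123.62217907]
```

View pics/c8.png

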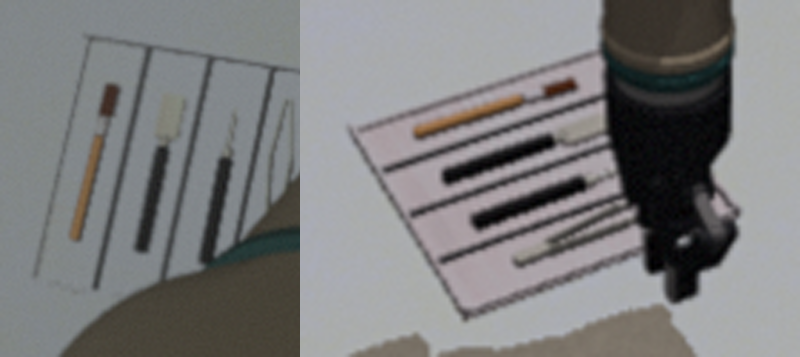

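The tray reads brush, spatula, probe, forceps. Both tools lie flat between their ridges, on the lane centres (handle tops at about 15 mm), and the gripper is clear. I hand the job in.

```bash
python3 -c "
from cell import ctrl
print(ctrl.finish_job())"
```

```text
the job is handed in; nothing more can be done
None
```

The job is handed in at about 18 s; the last pictures show the tray reading forceps, probe, spatula, brush, with both tools flat in their lanes, but the hand-in returned no verdict.

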